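# Make the tripped bench power box safe and reset its breaker

### The arm

A 6-joint arm with a two-finger parallel gripper is mounted at the origin on the work surface. World frame = base frame: x ahead of the robot, y to its left, z up, the work surface at z = 0. Lengths are in m, angles in rad, forces in N, time in s.
With the tool pointing down it reaches from about 0.425 to 0.925 m from the base axis. Payload 12.5 kg.
Tool frame: the origin (TCP) lies on the centre line of the jaws, within the pads' length; the fingertips stand 8 mm ahead of it and the grasp point (between the pads) lies 11 mm behind it; z points along the fingers, y is the line along which they close (so a half turn about z gives the same grasp; the last joint's range is limited). The gripper opens to 85 mm and grips with 20 to 120 N. Pads are 22 mm wide; open, the fingers measure 114 mm over their backs; the gripper's body (76 mm by 85 mm) begins 54 mm behind the grasp point. The pads swing forward as they close: fully open they stand 13 mm farther back than shut.
Start: joints at [-1.373, 0.491, 1.559, -0, 1.092, -0.106], TCP at [0.187, -0.596, 0.239] pointing down, gripper open.
Joint ranges: [-3.1, 3.1], [-0.84, 2.19], [0.05, 2.79], [-1.13, 4.28], [0.06, 2.93], [-2.69, 2.69]. Speed limits (rad/s): [2.22, 2.22, 2.79, 3.14, 3.14, 3.14].

### API

Orientations are given as a unit quaternion [x, y, z, w].
In Python, from station import state, capture, sign_off gives the robot as it stands.
- The arm moves only by the tool carry_out, never from a script. Its arguments are lists of equal length, an entry for each row: "delta_rot": the turn, a rotation vector about the tool's x, y, z in rad, a list of three; "translation": the shift along the tool's x, y, z in m, a list of three; "grip": the opening, from -1 (shut) to 1 (fully open). In form: {"delta_rot": [[rx, ry, rz], ...], "translation": [[x, y, z], ...], "grip": [grip, ...]}. A call has 1 to 8 rows; each row shifts and turns the commanded pose from where the row before left it, along the tool's axes as they then stand; what a row does not reach is not made up. A row lasts 1/8 s, in which the tool goes at most 62.5 mm and 10.7 degrees, less where a joint would pass 70% of its speed; a pose out of reach is approached as far as the arm can. A call is refused whole if a number of a shift passes 0.0625 or a number of a turn 0.188, either way. A call with a gripper value outside its range is refused whole. The fingers move at their own pace and stop on an object; "force" is the grip in N (left out, the last holds). Time passes only in rows, so rows that do not move let the fingers close. It gives the time, the measured TCP pose, the force, the opening and the grip force at its end, in the units of the state.
- state(): the state, without advancing time (a new reading comes with each control period).
- capture(name): name is "side" or "top"; returns a dict with "pixels" (480x640x3 uint8, red, green, blue), "camera_matrix" (3x3 intrinsics, pixels), "dist" ([k1, k2, p1, p2, k3] as OpenCV has them; the pictures are not rectified), "origin" and "attitude" of the camera in the world. Camera axes: x right, y down, z forward; pixel columns grow to the right and rows downward; lengths in m; the calibration is good to about 2 mm. A picture is of the moment at which its call begins. There is no depth.
- sign_off(): hands the job in; it is judged then, once.
The state is a dict: "clock": time; "qpos": joint angles; "dq": joint speeds; "effort": joint torques, N m; "tcp_pos": TCP position; "eef_rot": TCP orientation; "ft_force": force on the tool from outside, world axes, zero at the start; "wrist_torque": the same for the moment, N m; "opening": finger opening in m; "grip_force": force on a finger pad.
Only numpy, scipy, OpenCV 4.12 (cv2) and the standard library are available. Lean on these libraries where they do the work, as an engineer would, in place of code of your own. Each camera call takes 0.05 s, during which the arm holds its last target. There are 200 camera calls.

### The job

The overload breaker on the bench power box has tripped and its button has popped out. With your fingertips press all three socket rockers to off, in any order, so that nothing can come on by itself, and only then push the breaker button fully in. Leave the box and the things round it where they are, and lift nothing.

Things in the scene. Friction and masses are not known exactly. Their poses are not given: they have to be found in the camera images.
- power_box: Loose bench power box on rubber feet, about 1.6 kg: grey case 340 mm long (y, +y left) x 116 mm deep (x, +x away from the robot) x 55 mm high. Origin: centre of the underside. Near side of the top: sockets at x -26, y +100, +25, -50 mm. Far side, x +28 mm: a black rocker behind each socket, then the round breaker button at y -125 mm. Yaw varies +-26 degrees.
- box_top (a point): Centre of the flat top of the case, 55 mm above the bench. Plug-in chargers in the left and right sockets, up to 40 x 50 mm in plan about the socket, stand 38 mm above this top; the middle socket is empty.
- rocker_left (a joint): Rocker at box y +100 mm, black, 34 mm long (box x), 24 wide, pivot line along box y, 5 mm above the case top; bezel 3 mm high. Top is a shallow V. -0.17 rad: half by the socket down, ON (all start here); +0.17: far half down, OFF. The down half lies level, the other's end stands 6 mm higher. Stiff, stays where left: about 4 N, 4 mm of travel to the stop.
- rocker_left_far (a point): Middle of the far (off) half of the left rocker, on its top surface, 12 mm from the pivot line; moves with the rocker. Press straight down here, or up to 4 mm further out (box +x), to the stop; nearer the pivot the finger meets the other half.
- rocker_middle (a joint): Rocker at box y +25 mm, black, 34 mm long (box x), 24 wide, pivot line along box y, 5 mm above the case top; bezel 3 mm high. Top is a shallow V. -0.17 rad: half by the socket down, ON (all start here); +0.17: far half down, OFF. The down half lies level, the other's end stands 6 mm higher. Stiff, stays where left: about 4 N, 4 mm of travel to the stop.
- rocker_middle_far (a point): Middle of the far (off) half of the middle rocker, on its top surface, 12 mm from the pivot line; moves with the rocker. Press straight down here, or up to 4 mm further out (box +x), to the stop; nearer the pivot the finger meets the other half.
- rocker_right (a joint): Rocker at box y -50 mm, black, 34 mm long (box x), 24 wide, pivot line along box y, 5 mm above the case top; bezel 3 mm high. Top is a shallow V. -0.17 rad: half by the socket down, ON (all start here); +0.17: far half down, OFF. The down half lies level, the other's end stands 6 mm higher. Stiff, stays where left: about 4 N, 4 mm of travel to the stop.
- rocker_right_far (a point): Middle of the far (off) half of the right rocker, on its top surface, 12 mm from the pivot line; moves with the rocker. Press straight down here, or up to 4 mm further out (box +x), to the stop; nearer the pivot the finger meets the other half.
- breaker (a joint): The overload breaker's black push button, diameter 15 mm, upright in a round steel bushing 22 mm wide and 3 mm high. Value in m: 0 = tripped, popped out (starts here or 1 mm in), its top 13 mm above the case top; 0.007 = pushed home to its stop, its top 6 mm above the case top. It goes in stiffly, about 4 N, and stays in by itself.
- breaker_top (a point): Centre of the top face of the breaker button; it moves with the button.
- glue: Yellow glue bottle, diameter 58 mm, 165 mm tall, standing loose beyond the box's left end; origin at the centre of its underside. Bystander.
- jar: Glass jar with a steel lid, diameter 68 mm, 85 mm tall, standing loose beyond the box's right end; origin at the centre of its underside. Bystander.
- screwdriver: Screwdriver lying loose on the bench just beyond the far side of the box, along it, less than 40 mm high; origin under it, its length along its x axis. Bystander.

How it is judged:
On the way, in this order (a step that is already met when the one before it is completed fails the run):
1. all three rockers are off while the breaker is still out (value of joint each of rocker_left, rocker_middle, rocker_right above 0.09 rad and value of joint breaker below 0.003 m), for 0.1 s.
2. the breaker button is pushed home, with the rockers still off (value of joint each of rocker_left, rocker_middle, rocker_right above 0.09 rad and value of joint breaker above 0.0055 m), for 0.2 s.
At the end, for the whole second after the job is handed in: All three rockers are off (joint above 0.09 rad), the breaker button stays in by itself (joint above 5.5 mm), and the power box and the three bystanders are within 20 mm of where they began, the box flat on the bench (all of step 2 and distance of each of power_box, glue, jar, screwdriver from where it was at the start of the episode below 0.02 m and angle between power_box's own z axis and vertical below 0.05 rad and linear speed of power_box below 0.02 m/s); the robot touches nothing.
It fails at once if the breaker is pushed in while a rocker is still on (value of joint breaker above 0.003 m and value of joint any of rocker_left, rocker_middle, rocker_right below 0 rad).
It fails at once if the power box is lifted or tipped (height (world z) of power_box above 0.012 m or angle between power_box's own z axis and vertical above 0.1 rad).
It fails at once if the power box is shoved more than 25 mm (distance of power_box from where it was at the start of the episode above 0.025 m).
It fails at once if a thing beside the box is lifted or pushed away by more than 25 mm (distance of any of glue, jar, screwdriver from where it was at the start of the episode above 0.025 m).
It also fails if it takes over 48 s, if anything falls off the work surface, if the arm or the gripper's body presses on something with over 40 N, if the wrist force passes 120 N, or if a joint passes its speed limit or range.

## Working session

There is one attempt and no reset: what is moved stays moved. The work goes in short steps, Python scripts to look and compute and a tool call to move; the robot and the scene stay as the last step left them, time stands still between calls to the robot, and variables do not carry over. Pictures are saved under pics/ and viewed, at most 10 in all, crops included, and the job is handed in when it is done.

Besides the shell and the picture viewer there is one more tool, called after "Call:" as name(argument=value, ...), one argument or row to a line, values as JSON. carry_out: Moves the arm, as the interface text tells. Its arguments: {"type":"object","properties":{"delta_rot":{"type":"array","items":{"type":"array","items":{"type":"number"}}},"translation":{"type":"array","items":{"type":"array","items":{"type":"number"}}},"grip":{"type":"array","items":{"type":"number"}},"force":{"type":"number"}},"required":["delta_rot","translation","grip"]}

```bash
mkdir -p pics; python3 - <<'E'
from station import state,capture
import cv2,numpy as np,pickle
print(state())
for n in("top","side"):
    c=capture(n);pickle.dump(c,open(n+".pkl","wb"));cv2.imwrite(f"pics/{n}0.png",c["pixels"][:,:,::-1])
    print(n,c["camera_matrix"],c["dist"],c["origin"],c["attitude"])
E
```

```text
{'clock': 0.0, 'qpos': array([-1.37260036e+00,  4.91548963e-01,  1.55949459e+00,  8.27819385e-06,
        1.09169415e+00, -1.05595090e-01]), 'dq': array([-0.00037924, -0.00063901,  0.00040575,  0.00141147, -0.0004703 ,
        0.00142142]), 'effort': array([ 7.93197069e-04, -6.18443155e+01, -2.61599386e+01, -7.57616613e-05,
        4.07470900e-03,  2.09234776e-05]), 'tcp_pos': array([ 0.18694184, -0.59613907,  0.23871877]), 'eef_rot': array([ 9.88486165e-01,  1.51310192e-01, -2.28307124e-05, -5.72082880e-04]), 'ft_force': array([-0.78881306,  0.10812563, -0.0934571 ]), 'wrist_torque': array([ 2.12327801e-02,  1.65035535e-05, -3.04528786e-02]), 'grip_force': 0.0, 'opening': 0.0855037093994088}
top [[464.37732611   0.         317.734779  ]
 [  0.         464.37732611 240.80858419]
 [  0.           0.           1.        ]] [-0.00531766  0.          0.          0.          0.        ] [0.48609933 0.0096805  1.10278188] [ 0.71502607 -0.69817672  0.0311805  -0.01774179]
side [[546.14757071   0.         318.36332605]
 [  0.         546.14757071 248.6876149 ]
 [  0.           0.           1.        ]] [-0.12043552  0.          0.          0.          0.        ] [0.09804527 0.73821656 0.8794725 ] [-0.24952309  0.87841446 -0.38970968  0.11938439]
```

View pics/top0.png

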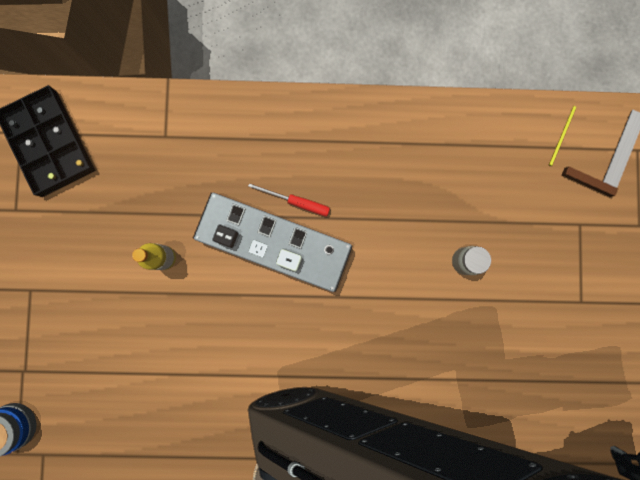

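View pics/side0.png

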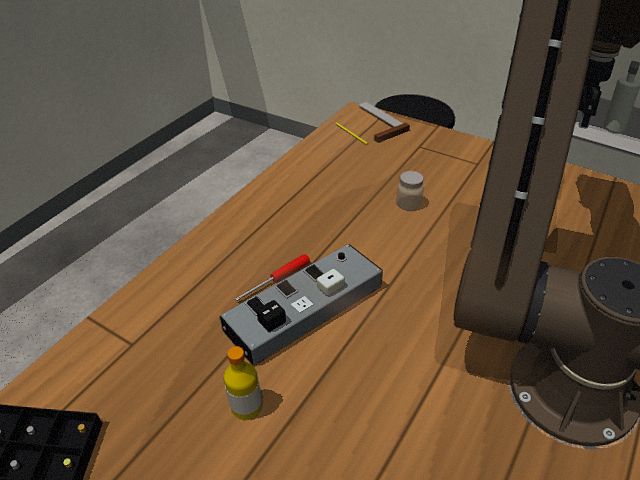

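The top view shows the box with corners near (210,194), (353,243), (338,294), (194,240). The rockers are near (236,214), (267,226) and (298,237), and the breaker is at (329,250). I'll enlarge both views.

```bash
python3 - <<'E'
import cv2,pickle
c=pickle.load(open("top.pkl","rb"))["pixels"][180:305,185:365,::-1]
cv2.imwrite("pics/t1.png",cv2.resize(c,None,fx=4.4,fy=4.4,interpolation=cv2.INTER_CUBIC))
c=pickle.load(open("side.pkl","rb"))["pixels"][240:365,215:390,::-1]
cv2.imwrite("pics/s1.png",cv2.resize(c,None,fx=4.4,fy=4.4,interpolation=cv2.INTER_CUBIC))
E
```

```text
(no output)
```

View pics/t1.png

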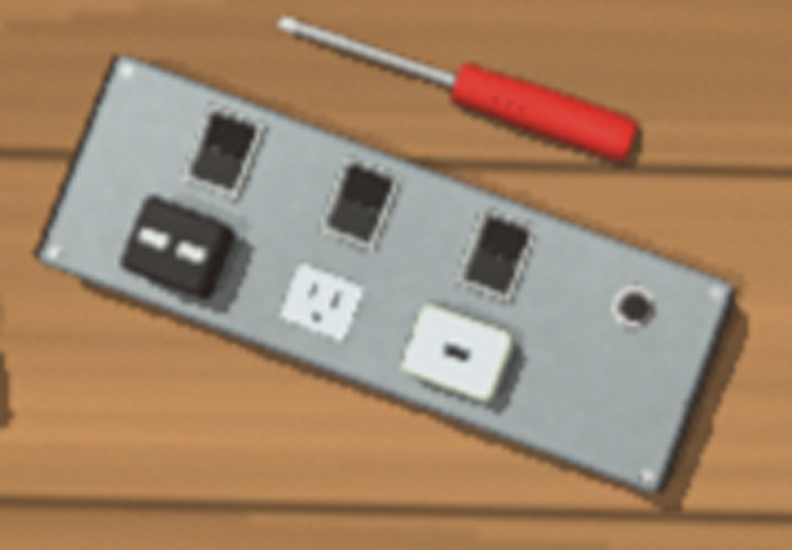

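View pics/s1.png

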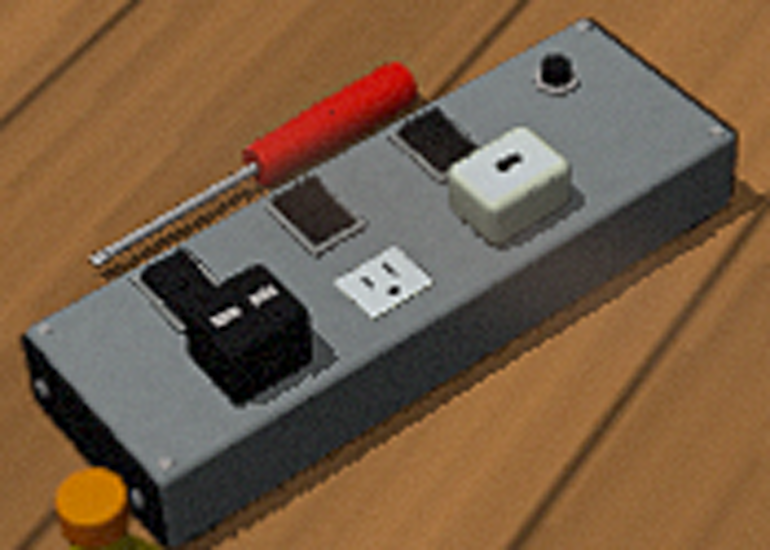

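The top crop has box corners (118,57), (735,290), (660,492) and (38,257), with bezel centres (228,151), (361,204) and (496,256) and the bushing at (634,307). The side crop has corners (25,337), (163,487), (737,138) and (585,20), with the bushing at (556,78). Next I'll fit the pose.

```bash
cat > fit.py <<'E'
import cv2,pickle,numpy as np
from scipy.spatial.transform import Rotation as R
from scipy.optimize import least_squares
cam={n:pickle.load(open(n+".pkl","rb")) for n in("top","side")}
def proj(c,P):
    Rw=R.from_quat(c["attitude"]).as_matrix().T
    return cv2.projectPoints(np.array(P,float),cv2.Rodrigues(Rw)[0],-Rw@c["origin"],c["camera_matrix"],c["dist"])[0][:,0]
cor=[(.058,.17,.055),(.058,-.17,.055),(-.058,-.17,.055),(-.058,.17,.055)]
br=(.028,-.125,.058)
obs={"top":((185,180),cor+[(.028,.1,.058),(.028,.025,.058),(.028,-.05,.058),br],[(118,57),(735,290),(660,492),(38,257),(228,151),(361,204),(496,256),(634,307)]),
"side":((215,240),cor+[br],[(25,337),(585,20),(737,138),(163,487),(556,78)])}
def w(p,P):
    c,s=np.cos(p[2]),np.sin(p[2]);P=np.array(P)
    return np.c_[p[0]+c*P[:,0]-s*P[:,1],p[1]+s*P[:,0]+c*P[:,1],P[:,2]]
def res(p,ns):
    return np.concatenate([(proj(cam[n],w(p,obs[n][1]))-((np.array(obs[n][2])+.5)/4.4-.5+obs[n][0])).ravel() for n in ns])
for ns in(["top"],["side"],["top","side"]):
    r=least_squares(res,[.5,.05,-.35],args=(ns,));print(ns,r.x.round(4));print(r.fun.reshape(-1,2).round(1).tolist())
p=r.x
names=["L","M","R","B"]
for n,q in zip(names,w(p,[(.042,.1,.065),(.042,.025,.065),(.042,-.05,.065),(.028,-.125,.068)])):print(n,q.round(4))
E
python3 fit.py
```

```text
['top'] [ 0.5547  0.0922 -0.3382]
[[0.5, -1.3], [0.4, -1.2], [-0.5, 1.0], [-0.4, 0.9], [-0.8, 0.3], [0.1, 0.0], [0.5, -0.0], [0.2, 0.2]]
['side'] [ 0.5503  0.0966 -0.3306]
[[-0.6, -0.9], [-0.2, -0.7], [0.6, -0.3], [0.2, 1.0], [0.0, 0.6]]
['top', 'side'] [ 0.5533  0.0933 -0.3352]
[[-0.2, -0.6], [-0.1, -0.9], [-0.9, 1.4], [-0.9, 1.7], [-1.4, 1.0], [-0.5, 0.6], [-0.1, 0.5], [-0.3, 0.6], [-0.8, -2.8], [-0.3, -1.9], [0.2, -1.5], [-0.4, -1.1], [-0.2, -0.6]]
L [0.6259 0.174  0.065 ]
M [0.6012 0.1031 0.065 ]
R [0.5765 0.0323 0.065 ]
B [ 0.5387 -0.0339  0.068 ]
```

Call:
carry_out(
  delta_rot=[
    [0,0,0],
    [0,0,0],
    [0,0,0],
    [0,0,0],
    [0,0,0],
    [0,0,0],
    [0,0,0],
    [0,0,0],
  ],
  translation=[
    [0.035,-0.03,0],
    [0.035,-0.03,0],
    [0.035,-0.03,0],
    [0.035,-0.03,0],
    [0.035,-0.03,0],
    [0.035,-0.03,0],
    [0.035,-0.03,0],
    [0.035,-0.03,0],
  ],
  grip=[-1,-1,-1,-1,-1,-1,-1,-1],
)

```text
clock: 1.1
tcp_pos: [0.3829, -0.2823, 0.2392]
eef_rot: [0.989, 0.151, -0.0, -0.0]
ft_force: [0.5, -0.6, 0.6]
opening: -0.0002
grip_force: 0.0
```

Call:
carry_out(
  delta_rot=[
    [0,0,0],
    [0,0,0],
    [0,0,0],
    [0,0,0],
    [0,0,0],
    [0,0,0],
    [0,0,0],
    [0,0,0],
  ],
  translation=[
    [0.035,-0.03,0],
    [0.035,-0.03,0],
    [0.035,-0.03,0],
    [0.035,-0.03,0],
    [0.035,-0.03,0],
    [0.035,-0.03,0],
    [0.035,-0.03,0],
    [0.035,-0.03,0],
  ],
  grip=[-1,-1,-1,-1,-1,-1,-1,-1],
)

```text
clock: 2.1
tcp_pos: [0.5783, 0.0306, 0.239]
eef_rot: [0.988, 0.151, -0.0, 0.0]
ft_force: [0.1, -0.5, 0.2]
opening: 0.0001
grip_force: 0.0
```

Call:
carry_out(
  delta_rot=[
    [0,0,0.16],
    [0,0,0.16],
    [0,0,0.16],
    [0,0,0.159],
    [0,0,0],
    [0,0,0],
    [0,0,0],
    [0,0,0],
  ],
  translation=[
    [0,0,0],
    [0,0,0],
    [0,0,0],
    [0,0,0],
    [0,0,0.04],
    [0,0,0.04],
    [0,0,0.02],
    [0,0,0],
  ],
  grip=[-1,-1,-1,-1,-1,-1,-1,-1],
)

```text
clock: 3.1
tcp_pos: [0.5771, 0.0292, 0.1379]
eef_rot: [0.986, -0.167, -0.002, 0.0]
ft_force: [-0.5, 0.0, -0.5]
opening: 0.0003
grip_force: 0.0
```

```bash
cat > d.py <<'E'
from station import state,capture
import numpy as np
from scipy.spatial.transform import Rotation as R
T=dict(L=[.6259,.1740],M=[.6012,.1031],R=[.5765,.0323],B=[.5387,-.0339])
s=state();r=R.from_quat(s["eef_rot"]);M=r.as_matrix()
print("t",s["clock"],s["tcp_pos"].round(4),"F",s["ft_force"].round(1),"yaw",np.arctan2(M[1,0],M[0,0]).round(4),"z",M[:,2].round(4),s["opening"])
for k,v in T.items():print(k,r.inv().apply(np.array(v+[.085])-s["tcp_pos"]).round(4))
E
python3 d.py; python3 - <<'E'
from station import capture
import cv2
for n,(x,y,w,h) in dict(top=(185,150,200,150),side=(215,180,200,150)).items():
    c=capture(n)["pixels"][y:y+h,x:x+w,::-1]
    cv2.imwrite(f"pics/{n}2.png",cv2.resize(c,None,fx=4,fy=4,interpolation=cv2.INTER_CUBIC))
E
```

```text
t 3.1 [0.5771 0.0292 0.1379] F [-0.5  0.  -0.5] yaw -0.3353 z [-3.2e-03  1.0e-04 -1.0e+00] 0.00030768012349232396
L [-0.0014 -0.1529  0.0527]
M [-0.0014 -0.0778  0.0528]
R [-0.0014 -0.0028  0.0529]
B [-0.0153  0.0721  0.053 ]
```

View pics/side2.png

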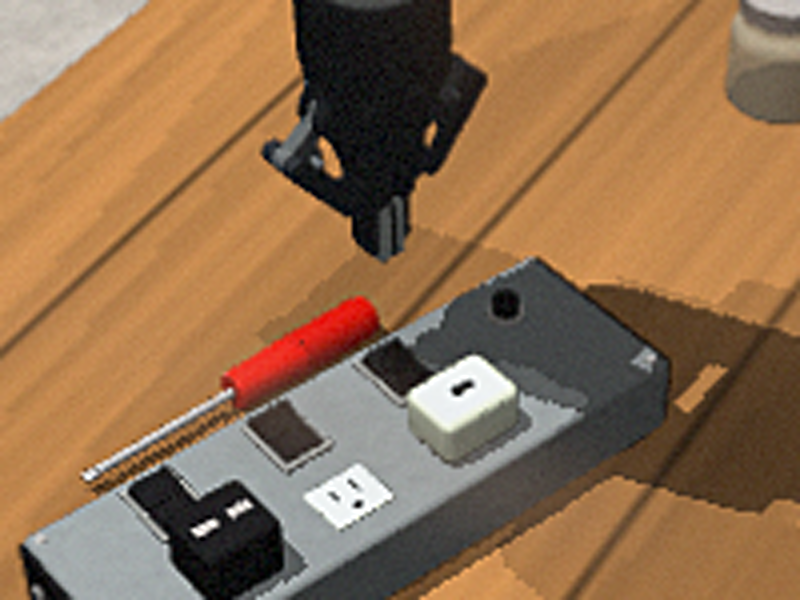

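The side view shows the closed fingertips' lower end near crop (383,255), just above and beyond the right rocker at (395,368). I'll check the side camera against this known tip position.

```bash
python3 - <<'E'
from fit import *
# lower edges of closed fingertip block, tool x=box x +-11, y +-14.5(?)
c=np.array([.5771,.0292,.1299]);a=-.3353
bx=np.array([np.cos(a),np.sin(a),0]);by=np.array([-np.sin(a),np.cos(a),0])
P=[c]+[c+i*.011*bx+j*.008*by for i in(-1,1) for j in(-1,1)]
print(((proj(cam["side"],P)-[215,180]+.5)*4-.5).round(0))
E
```

```text
['top'] [ 0.5547  0.0922 -0.3382]
[[0.5, -1.3], [0.4, -1.2], [-0.5, 1.0], [-0.4, 0.9], [-0.8, 0.3], [0.1, 0.0], [0.5, -0.0], [0.2, 0.2]]
['side'] [ 0.5503  0.0966 -0.3306]
[[-0.6, -0.9], [-0.2, -0.7], [0.6, -0.3], [0.2, 1.0], [0.0, 0.6]]
['top', 'side'] [ 0.5533  0.0933 -0.3352]
[[-0.2, -0.6], [-0.1, -0.9], [-0.9, 1.4], [-0.9, 1.7], [-1.4, 1.0], [-0.5, 0.6], [-0.1, 0.5], [-0.3, 0.6], [-0.8, -2.8], [-0.3, -1.9], [0.2, -1.5], [-0.4, -1.1], [-0.2, -0.6]]
L [0.6259 0.174  0.065 ]
M [0.6012 0.1031 0.065 ]
R [0.5765 0.0323 0.065 ]
B [ 0.5387 -0.0339  0.068 ]
[[381. 251.]
 [406. 256.]
 [382. 269.]
 [380. 234.]
 [356. 247.]]
```

View pics/top2.png

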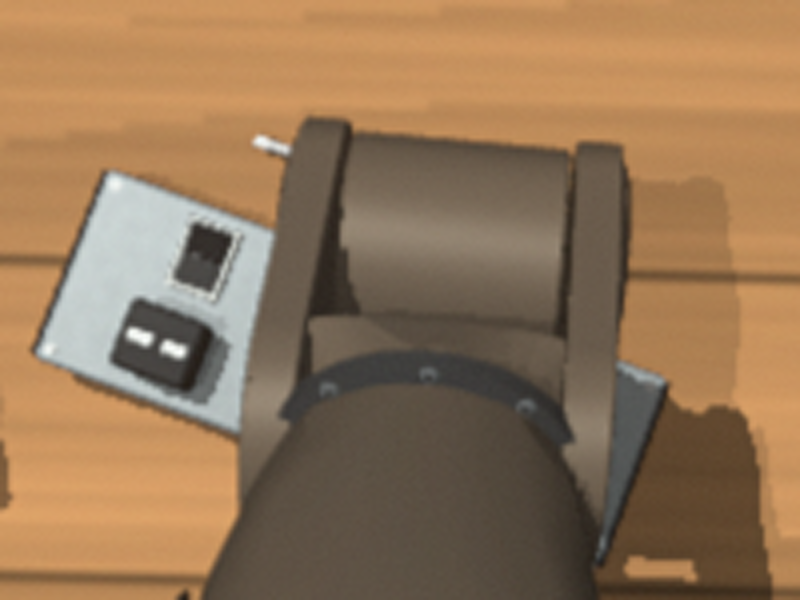

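The top view is blocked by the arm. The side view agrees with the predicted tip to about 2 mm. I'll move close above the middle rocker and look at finger and rocker together.

Call:
carry_out(
  delta_rot=[
    [0,0,0],
    [0,0,0],
    [0,0,0],
    [0,0,0],
    [0,0,0],
  ],
  translation=[
    [-0.001,-0.039,0],
    [0,-0.039,0],
    [0,0,0.025],
    [0,0,0.027],
    [0,0,0],
  ],
  grip=[-1,-1,-1,-1,-1],
)

```text
clock: 3.82
tcp_pos: [0.6021, 0.1032, 0.087]
eef_rot: [0.986, -0.167, -0.001, 0.0]
ft_force: [-0.2, -0.5, 0.4]
opening: 0.0004
grip_force: 0.0
```

```bash
python3 d.py; python3 - <<'E'
from station import capture
import cv2
c=capture("side")["pixels"][245:345,225:355,::-1]
cv2.imwrite("pics/side3.png",cv2.resize(c,None,fx=6,fy=6,interpolation=cv2.INTER_CUBIC))
E
```

```text
t 3.825 [0.6021 0.1032 0.087 ] F [-0.2 -0.5  0.4] yaw -0.335 z [-1.5e-03 -2.0e-04 -1.0e+00] 0.00042483585728436934
L [-0.0008 -0.0747  0.0019]
M [-0.0008  0.0004  0.002 ]
R [-0.0009  0.0754  0.002 ]
B [-0.0148  0.1503  0.0021]
```

View pics/side3.png

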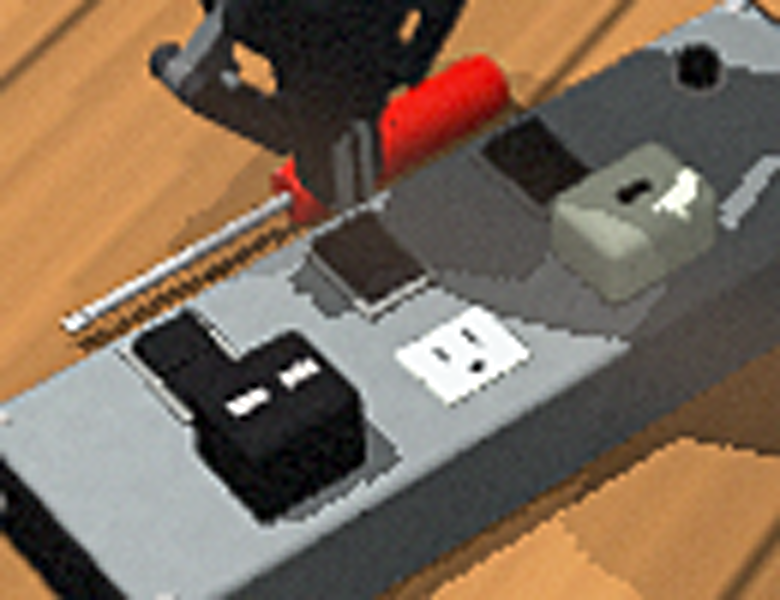

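```bash
python3 - <<'E' | tail -12
from fit import *
f=lambda P:((proj(cam["side"],P)-[225,245]+.5)*6-.5).round(0).tolist()
c=np.array([.6021,.1032,.079]);a=-.335
bx=np.array([np.cos(a),np.sin(a),0]);by=np.array([-np.sin(a),np.cos(a),0])
print("tip",f([c+i*.011*bx+j*.008*by for i,j in((-1,-1),(-1,1),(1,1),(1,-1))]))
b=lambda p:f(w(p,[(.028+i*.019,.025+j*.014,.058) for i,j in((-1,-1),(-1,1),(1,1),(1,-1))]))
for n,p in(("joint",p),("top",[.5547,.0922,-.3382]),("side",[.5503,.0966,-.3306])):print(n,b(p))
E
```

```text
['side'] [ 0.5503  0.0966 -0.3306]
[[-0.6, -0.9], [-0.2, -0.7], [0.6, -0.3], [0.2, 1.0], [0.0, 0.6]]
['top', 'side'] [ 0.5533  0.0933 -0.3352]
[[-0.2, -0.6], [-0.1, -0.9], [-0.9, 1.4], [-0.9, 1.7], [-1.4, 1.0], [-0.5, 0.6], [-0.1, 0.5], [-0.3, 0.6], [-0.8, -2.8], [-0.3, -1.9], [0.2, -1.5], [-0.4, -1.1], [-0.2, -0.6]]
L [0.6259 0.174  0.065 ]
M [0.6012 0.1031 0.065 ]
R [0.5765 0.0323 0.065 ]
B [ 0.5387 -0.0339  0.068 ]
tip [[377.0, 201.0], [340.0, 222.0], [303.0, 187.0], [340.0, 166.0]]
joint [[434.0, 271.0], [369.0, 309.0], [305.0, 247.0], [369.0, 211.0]]
top [[433.0, 268.0], [368.0, 305.0], [304.0, 243.0], [368.0, 208.0]]
side [[436.0, 280.0], [371.0, 318.0], [306.0, 257.0], [371.0, 220.0]]
```

Relative to the picture, the finger is at or slightly beyond the far half's middle, so I'll shift 1.5 mm inwards and press down gently, watching the force.

Call:
carry_out(
  delta_rot=[
    [0,0,0],
    [0,0,0],
    [0,0,0],
    [0,0,0],
    [0,0,0],
  ],
  translation=[
    [-0.0015,0,0.005],
    [0,0,0.005],
    [0,0,0.003],
    [0,0,0.002],
    [0,0,0],
  ],
  grip=[-1,-1,-1,-1,-1],
)

```text
clock: 4.5
tcp_pos: [0.6013, 0.1036, 0.0724]
eef_rot: [0.986, -0.167, 0.0, 0.0]
ft_force: [0.8, -0.7, 0.6]
opening: -0.0002
grip_force: 0.4
```

Call:
carry_out(
  delta_rot=[
    [0,0,0],
    [0,0,0],
  ],
  translation=[
    [0,0,0.002],
    [0,0,0],
  ],
  grip=[-1,-1],
)

```text
clock: 4.75
tcp_pos: [0.6014, 0.1036, 0.0704]
eef_rot: [0.986, -0.167, 0.0, -0.0]
ft_force: [0.8, -0.3, 2.1]
opening: -0.0002
grip_force: 1.2
```

Call:
carry_out(
  delta_rot=[
    [0,0,0],
    [0,0,0],
  ],
  translation=[
    [0,0,0.0015],
    [0,0,0],
  ],
  grip=[-1,-1],
)

```text
clock: 5.0
tcp_pos: [0.6011, 0.1037, 0.0687]
eef_rot: [0.986, -0.167, 0.0, 0.0]
ft_force: [1.0, -1.0, 2.0]
opening: -0.0001
grip_force: 1.2
```

Call:
carry_out(
  delta_rot=[
    [0,0,0],
    [0,0,0],
  ],
  translation=[
    [0,0,0.0015],
    [0,0,0],
  ],
  grip=[-1,-1],
)

```text
clock: 5.25
tcp_pos: [0.6012, 0.1037, 0.0679]
eef_rot: [0.986, -0.167, 0.0, -0.0]
ft_force: [-0.6, -0.5, 11.4]
opening: 0.0001
grip_force: 5.2
```

Call:
carry_out(
  delta_rot=[
    [0,0,0],
    [0,0,0],
  ],
  translation=[
    [0,0,0.001],
    [0,0,0],
  ],
  grip=[-1,-1],
)

```text
clock: 5.5
tcp_pos: [0.6012, 0.1037, 0.0678]
eef_rot: [0.986, -0.167, 0.001, -0.0]
ft_force: [-3.4, -1.1, 19.8]
opening: 0.0001
grip_force: 9.7
```

A firm stop at tip z 0.060 matches the pivot height (5 mm above the case top). I'll lift, hop to the right rocker side and check the middle one.

Call:
carry_out(
  delta_rot=[
    [0,0,0],
    [0,0,0],
    [0,0,0],
    [0,0,0],
    [0,0,0],
  ],
  translation=[
    [0,0,-0.01],
    [0,0,-0.012],
    [0,0.0375,0],
    [0,0.0375,0],
    [0,0,0],
  ],
  grip=[-1,-1,-1,-1,-1],
)

```text
clock: 6.12
tcp_pos: [0.5757, 0.0311, 0.0886]
eef_rot: [0.986, -0.168, -0.0, 0.0]
ft_force: [-0.0, 0.2, 0.7]
opening: -0.0002
grip_force: 0.0
```

```bash
python3 d.py; python3 - <<'E'
from station import capture
import cv2
c=capture("side")["pixels"][245:345,225:355,::-1]
cv2.imwrite("pics/side4.png",cv2.resize(c,None,fx=6,fy=6,interpolation=cv2.INTER_CUBIC))
E
```

```text
t 6.125 [0.5757 0.0311 0.0886] F [-0.   0.2  0.7] yaw -0.3377 z [-8.e-04 -1.e-04 -1.e+00] -0.00020901029661597495
L [ 0.     -0.1514  0.0035]
M [ 0.0002 -0.0763  0.0036]
R [ 0.0004 -0.0014  0.0036]
B [-0.0134  0.0736  0.0036]
```

View pics/side4.png

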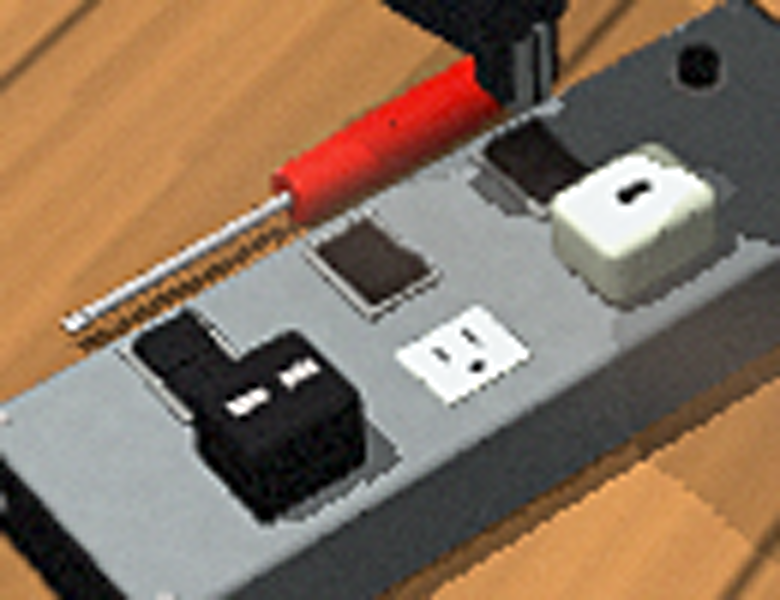

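The middle rocker is flipped: its near end at (400,262) now stands up and the far bezel edge shows at (340,225). Next is the right rocker, with the same press.

Call:
carry_out(
  delta_rot=[
    [0,0,0],
    [0,0,0],
    [0,0,0],
    [0,0,0],
    [0,0,0],
    [0,0,0],
    [0,0,0],
  ],
  translation=[
    [0,0,0.008],
    [0,0,0.006],
    [0,0,0.002],
    [0,0,0.002],
    [0,0,0.002],
    [0,0,0.0015],
    [0,0,0],
  ],
  grip=[-1,-1,-1,-1,-1,-1,-1],
)

```text
clock: 7.05
tcp_pos: [0.5767, 0.0329, 0.0679]
eef_rot: [0.986, -0.167, 0.001, -0.0]
ft_force: [-1.0, 2.2, 14.4]
opening: 0.0001
grip_force: 7.1
```

Same stop height and force. Now lift, hop 150 mm left, and press the left one.

Call:
carry_out(
  delta_rot=[
    [0,0,0],
    [0,0,0],
    [0,0,0],
    [0,0,0],
    [0,0,0],
    [0,0,0],
    [0,0,0],
  ],
  translation=[
    [0,0,-0.01],
    [0,0,-0.012],
    [0,-0.0375,0],
    [0,-0.0375,0],
    [0,-0.0375,0],
    [0,-0.0375,0],
    [0,0,0],
  ],
  grip=[-1,-1,-1,-1,-1,-1,-1],
)

```text
clock: 7.92
tcp_pos: [0.6259, 0.1765, 0.089]
eef_rot: [0.986, -0.166, 0.0, -0.0]
ft_force: [-0.4, -0.0, 0.1]
opening: 0.0002
grip_force: 0.0
```

Call:
carry_out(
  delta_rot=[
    [0,0,0],
    [0,0,0],
    [0,0,0],
    [0,0,0],
    [0,0,0],
    [0,0,0],
    [0,0,0],
  ],
  translation=[
    [0,0,0.008],
    [0,0,0.006],
    [0,0,0.002],
    [0,0,0.002],
    [0,0,0.002],
    [0,0,0.0015],
    [0,0,0],
  ],
  grip=[-1,-1,-1,-1,-1,-1,-1],
)

```text
clock: 8.8
tcp_pos: [0.6261, 0.1743, 0.068]
eef_rot: [0.986, -0.167, 0.001, -0.0]
ft_force: [-1.1, -4.1, 7.9]
opening: -0.0001
grip_force: 4.3
```

Call:
carry_out(
  delta_rot=[
    [0,0,0],
    [0,0,0],
    [0,0,0],
    [0,0,0],
    [0,0,0],
    [0,0,0],
    [0,0,0],
    [0,0,0],
  ],
  translation=[
    [0,0,-0.03],
    [0,0,-0.04],
    [0,0.056,0],
    [0,0.056,0],
    [0,0.056,0],
    [0,0.057,0],
    [-0.0135,0,0],
    [0,0,0],
  ],
  grip=[-1,-1,-1,-1,-1,-1,-1,-1],
)

```text
clock: 9.8
tcp_pos: [0.5384, -0.0331, 0.1373]
eef_rot: [0.986, -0.167, -0.0, -0.0]
ft_force: [1.6, 0.4, 0.6]
opening: -0.0001
grip_force: 0.0
```

```bash
python3 d.py; python3 - <<'E'
from station import capture
import cv2
c=capture("side")["pixels"][225:345,225:355,::-1]
cv2.imwrite("pics/side5.png",cv2.resize(c,None,fx=5,fy=5,interpolation=cv2.INTER_CUBIC))
E
```

```text
t 9.8 [ 0.5384 -0.0331  0.1373] F [1.6 0.4 0.6] yaw -0.3357 z [-6.e-04  3.e-04 -1.e+00] -8.096690201216517e-05
L [ 0.0145 -0.2244  0.0523]
M [ 0.0145 -0.1493  0.0523]
R [ 0.0145 -0.0743  0.0523]
B [0.0006 0.0006 0.0523]
```

View pics/side5.png

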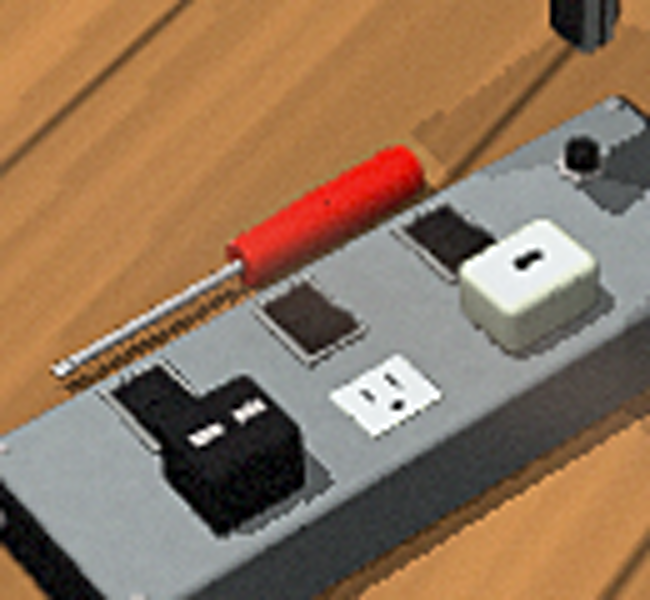

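All three rockers now show the far bezel edge (left (135,380), middle (285,290), right (425,215)), so all are off. Next is the breaker.

Call:
carry_out(
  delta_rot=[
    [0,0,0],
    [0,0,0],
    [0,0,0],
    [0,0,0],
    [0,0,0],
    [0,0,0],
    [0,0,0],
    [0,0,0],
  ],
  translation=[
    [0,0,0.03],
    [0,0,0.024],
    [0,0,0.005],
    [0,0,0.003],
    [0,0,0.002],
    [0,0,0.002],
    [0,0,0.002],
    [0,0,0],
  ],
  grip=[-1,-1,-1,-1,-1,-1,-1,-1],
)

```text
clock: 10.85
tcp_pos: [0.5392, -0.0337, 0.0694]
eef_rot: [0.986, -0.167, 0.0, 0.0]
ft_force: [1.7, 0.7, 2.6]
opening: 0.0003
grip_force: 1.4
```

Call:
carry_out(
  delta_rot=[
    [0,0,0],
    [0,0,0],
    [0,0,0],
  ],
  translation=[
    [0,0,0.0015],
    [0,0,0.001],
    [0,0,0],
  ],
  grip=[-1,-1,-1],
)

```text
clock: 11.22
tcp_pos: [0.5393, -0.0337, 0.0687]
eef_rot: [0.986, -0.167, 0.001, 0.0]
ft_force: [-4.3, 1.5, 28.1]
opening: -0.0001
grip_force: 14.1
```

The button hit its stop at tip z 0.061, which is the home height. I'll lift clear and check.

Call:
carry_out(
  delta_rot=[
    [0,0,0],
    [0,0,0],
    [0,0,0],
    [0,0,0],
    [0,0,0],
    [0,0,0],
  ],
  translation=[
    [0,0,0],
    [0,0,-0.02],
    [0,0,-0.04],
    [0,0,-0.05],
    [0,0,-0.04],
    [0,0,0],
  ],
  grip=[-1,-1,-1,-1,-1,-1],
)

```text
clock: 11.98
tcp_pos: [0.5396, -0.0339, 0.2192]
eef_rot: [0.986, -0.167, 0.002, 0.0]
ft_force: [0.6, -0.5, -0.3]
opening: 0.0004
grip_force: 0.0
```

```bash
python3 - <<'E'
from station import capture
import cv2
c=capture("side")["pixels"][240:365,215:390,::-1]
cv2.imwrite("pics/side6.png",cv2.resize(c,None,fx=4.4,fy=4.4,interpolation=cv2.INTER_CUBIC))
E
```

```text
(no output)
```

View pics/side6.png

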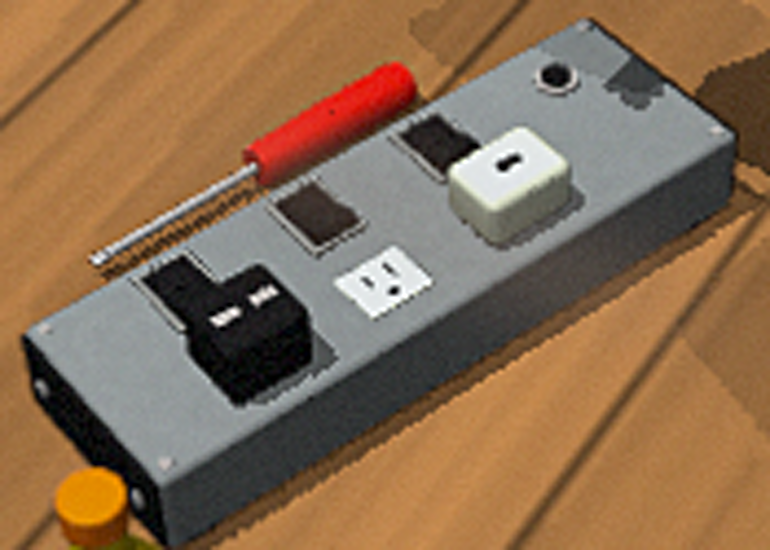

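The button at (556,75) is now low inside its ring, all three rockers are off, and the box and screwdriver have not moved.

```bash
python3 -c "
from station import sign_off;print(sign_off())"
```

```text
the job is handed in; nothing more can be done
None
```

I pressed all three rockers off, then pushed the breaker fully in; the last picture showed the box and screwdriver unmoved. I've handed the job in, but the sign-off call returned no verdict.

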